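# Make up three practical kits on a microbiology bench

### The job

Make up the three kits on the coloured boards: the orange-capped bottle and the amber dish go on the blue board, the blue-capped bottle and the red dish on the yellow board, and the spirit lamp on the green board in the empty square beside the tube rack. Stand each thing upright in a printed square of its own, wholly inside the white outline (either square of the blue and yellow boards will do), and never tip anything over. Leave the tube rack and the white-capped bottle where they stand.

Things in the scene. Friction and masses are not known exactly. Their poses are not given: they have to be found in the camera images.
- bottle_orange: closed round amber glass media bottle with a ribbed orange screw cap, standing upright: body 54 mm across up to 58 mm high, narrowing above, cap 46 mm across from 70 to 98 mm (its top), about 0.18 kg; origin at the centre of its underside, z up. Starts on the bench top (z = 0).
- bottle_blue: closed round amber glass media bottle with a ribbed blue screw cap, standing upright: body 54 mm across up to 58 mm high, narrowing above, cap 46 mm across from 70 to 98 mm (its top), about 0.18 kg; origin at the centre of its underside, z up. Starts on the bench top (z = 0).
- dish_red: closed round clear culture dish holding dark red medium, lying flat, 58 mm across and 18 mm high, straight sides, about 35 g; origin at the centre of its underside, z up; starts on the bench top (z = 0)
- dish_amber: closed round clear culture dish holding amber yellow medium, lying flat, 58 mm across and 18 mm high, straight sides, about 35 g; origin at the centre of its underside, z up; starts on the bench top (z = 0)
- spirit_lamp: small unlit spirit lamp: squat pale glass bowl 60 mm across at its widest (18 mm up), topped by a straight steel cap 22 mm across that spans heights 48 to 74 mm (its top); cap and bowl are one rigid piece, 0.12 kg. Origin at the centre of its underside, z up; starts on the bench top (z = 0)
- board_blue: fixed flat blue plastic kit board, 100 mm (its x) by 200 mm (its y) by 6 mm high, lying on the bench with up to 0.3 rad yaw; two white-outlined 80 mm squares are printed on it, centred on its x = 0 at its y = -50 and +50 mm. Origin at the centre of its underside; its top is 6 mm up
- board_yellow: fixed flat yellow plastic kit board, 100 mm (its x) by 200 mm (its y) by 6 mm high, lying on the bench with up to 0.3 rad yaw; two white-outlined 80 mm squares are printed on it, centred on its x = 0 at its y = -50 and +50 mm. Origin at the centre of its underside; its top is 6 mm up
- board_green: fixed flat green plastic kit board, 100 mm (its x) by 200 mm (its y) by 6 mm high, lying on the bench with up to 0.3 rad yaw; two white-outlined 80 mm squares are printed on it, centred on its x = 0 at its y = -50 and +50 mm. Origin at the centre of its underside; its top is 6 mm up; the tube rack stands in its square at y = -50 mm, the square at y = +50 mm is empty
- tube_rack: white tube rack 36 x 70 mm with red and yellow tube caps, 42 mm high in all, loose, already standing in one square of the green board; origin at the centre of its underside. To be left alone
- bottle_white: closed round amber glass media bottle with a ribbed white screw cap, standing upright: body 54 mm across up to 58 mm high, narrowing above, cap 46 mm across from 70 to 98 mm (its top), about 0.18 kg; origin at the centre of its underside, z up. Stands on the bench among the stock; belongs to no kit, to be left alone.

How it is judged (in metres and radians):
At the end, for the whole second after the job is handed in: The five things are on their boards as asked, upright, at rest, each in its own square, its centre within 12.5 mm (dishes, lamp) or 14.5 mm (bottles) of the square's centre along both board axes; tube rack and white-capped bottle upright, within 15 mm of their starts (x of bottle_orange in the frame of board_blue between -0.0145 and 0.0145 m and (y of bottle_orange in the frame of board_blue between -0.0645 and -0.0355 m or y of bottle_orange in the frame of board_blue between 0.0355 and 0.0645 m) and z of bottle_orange in the frame of board_blue between 0.003 and 0.01 m and angle between each of bottle_orange, dish_amber, bottle_blue, dish_red, spirit_lamp, tube_rack, bottle_white's own z axis and vertical below 0.1 rad and linear speed of each of bottle_orange, dish_amber, bottle_blue, dish_red, spirit_lamp below 0.02 m/s and x of dish_amber in the frame of board_blue between -0.0125 and 0.0125 m and (y of dish_amber in the frame of board_blue between -0.0625 and -0.0375 m or y of dish_amber in the frame of board_blue between 0.0375 and 0.0625 m) and z of dish_amber in the frame of board_blue between 0.003 and 0.01 m and x of bottle_blue in the frame of board_yellow between -0.0145 and 0.0145 m and (y of bottle_blue in the frame of board_yellow between -0.0645 and -0.0355 m or y of bottle_blue in the frame of board_yellow between 0.0355 and 0.0645 m) and z of bottle_blue in the frame of board_yellow between 0.003 and 0.01 m and x of dish_red in the frame of board_yellow between -0.0125 and 0.0125 m and (y of dish_red in the frame of board_yellow between -0.0625 and -0.0375 m or y of dish_red in the frame of board_yellow between 0.0375 and 0.0625 m) and z of dish_red in the frame of board_yellow between 0.003 and 0.01 m and x of spirit_lamp in the frame of board_green between -0.0125 and 0.0125 m and y of spirit_lamp in the frame of board_green between 0.0375 and 0.0625 m and z of spirit_lamp in the frame of board_green between 0.003 and 0.01 m and distance of each of tube_rack, bottle_white from where it was at the start of the episode below 0.015 m); the robot touches nothing.
It fails at once if a bottle, dish, the lamp or the rack is tipped over (more than 0.7 rad) (angle between any of bottle_orange, dish_red, bottle_blue, dish_amber, spirit_lamp, bottle_white, tube_rack's own z axis and vertical above 0.7 rad).
It fails at once if the tube rack or the white-capped bottle is shifted more than 30 mm (distance of any of tube_rack, bottle_white from where it was at the start of the episode above 0.03 m).
It also fails if it takes over 112 s, if anything falls off the work surface, if the arm or the gripper's body presses on something with over 40 N, if the wrist force passes 120 N, or if a joint passes its speed limit or range.

### The arm

A 7-joint arm with a two-finger parallel gripper is mounted at the origin on the work surface. World frame = base frame: x ahead of the robot, y to its left, z up, the work surface at z = 0. Lengths are in mm, angles in rad, forces in N, time in s.
With the tool pointing down it reaches from about 400 to 875 mm from the base axis. Payload 4.4 kg.
Tool frame: the origin (TCP) lies midway between the tips of the shut fingers; the grasp point (between the pads) lies 19 mm behind it; z points along the fingers, y is the line along which they close (so a half turn about z gives the same grasp; the last joint's range is limited). The gripper opens to 85 mm and grips with 20 to 120 N. Pads are 22 mm wide; open, the fingers measure 114 mm over their backs; the gripper's body (76 mm by 85 mm) begins 54 mm behind the grasp point. The pads swing forward as they close: fully open they stand 13 mm farther back than shut.
Start: joints at [1.265, 0.628, 0.038, 1.517, -0.027, 0.996, -0.02], TCP at [154.408, -631.408, 231.313] pointing down, gripper open.
Joint ranges: [-3.06, 3.06], [-0.37, 2.12], [-1.25, 1.32], [0.18, 2.47], [-1.1, 4.24], [0.23, 1.98], [-2.94, 2.94]. Speed limits (rad/s): [2.57, 2.57, 3.14, 3.14, 3.14, 3.14, 3.14].

### API

Orientations are given as [roll, pitch, yaw] about the fixed x, y, z axes, in that order (R = Rz(yaw) Ry(pitch) Rx(roll)).
In Python, from cell import read_state, get_image, finish_job gives the robot as it stands.
- The arm moves only by the tool send_rows, never from a script. Its argument "series" is a list of rows, each an object of numbers: "ax", "ay", "az": the turn, a rotation vector about the tool's x, y, z in rad; "dx", "dy", "dz": the shift along the tool's x, y, z in cm; "hand": the closure, from 0 (fully open) to 1 (shut). In form: [{"ax": .., "ay": .., "az": .., "dx": .., "dy": .., "dz": .., "hand": ..}, ...]. A call has 1 to 10 rows; each row is the pose to reach, as a shift and turn from the pose commanded when the call began, along the tool's axes at that moment; what a row does not reach only later rows make up. A row lasts 1/10 s, in which the tool goes at most 50 mm and 8.59 degrees, less where a joint would pass 70% of its speed; a pose out of reach is approached as far as the arm can. A call with a gripper value outside its range is refused whole. The fingers move at their own pace and stop on an object; the grip force is fixed at half the most. Time passes only in rows, so rows that repeat a pose let the fingers close. It gives the time, the measured TCP pose, the force, the opening and the grip force at its end, in the units of the state.
- read_state(): the state, without advancing time (a new reading comes with each control period).
- get_image(name): name is "scene" or "top" or "wrist"; returns a dict with "pixels" (384x512x3 uint8, red, green, blue), "mtx" (3x3 intrinsics, pixels), "R" (3x3) and "t" (3): a world point X has camera coordinates R X + t. Camera axes: x right, y down, z forward; pixel columns grow to the right and rows downward; lengths in mm; the calibration is good to about 2 mm. A picture is of the moment at which its call begins. There is no depth.
- finish_job(): hands the job in; it is judged then, once.
The state is a dict: "clock": time; "qpos": joint angles; "qd": joint speeds; "tau": joint torques, N m; "eef_pos": TCP position; "tool_rot": TCP orientation; "force": force on the tool from outside, world axes, zero at the start; "torque": the same for the moment, N m; "width": finger opening in mm; "gripper_force": force on a finger pad.
Only numpy, scipy, OpenCV 4.12 (cv2) and the standard library are available. Lean on these libraries where they do the work, as an engineer would, in place of code of your own. Each camera call takes 0.05 s, during which the arm holds its last target. There are 200 camera calls.

## Working session

There is one attempt and no reset: what is moved stays moved. The work goes in short steps, Python scripts to look and compute and a tool call to move; the robot and the scene stay as the last step left them, time stands still between calls to the robot, and variables do not carry over. Pictures are saved under pics/ and viewed, at most 14 in all, crops included, and the job is handed in when it is done.

Besides the shell and the picture viewer there is one more tool, called after "Request:" by a JSON object that holds its "api" and its "payload". send_rows: Moves the arm, as the interface text tells. Its arguments: {"type":"object","properties":{"series":{"type":"array","items":{"type":"object","properties":{"ax":{"type":"number"},"ay":{"type":"number"},"az":{"type":"number"},"dx":{"type":"number"},"dy":{"type":"number"},"dz":{"type":"number"},"hand":{"type":"number"}}}}},"required":["series"]}

```bash
ls; mkdir -p pics; python3 - <<'E'
from cell import *
import cv2
print(read_state())
for n in ["scene","top"]:
    g=get_image(n); cv2.imwrite(f"pics/{n}0.png",g["pixels"][:,:,::-1]); print(n,g["mtx"],g["R"],g["t"])
E
```

```text
pics
{'clock': 0.0, 'qpos': array([ 1.26522708,  0.62933263,  0.03845492,  1.51842253, -0.02697486,
        0.996282  , -0.02002497]), 'qd': array([-0.00057445, -0.00137208,  0.00158112,  0.00088209, -0.00173354,
        0.00067565,  0.00029148]), 'tau': array([ 2.34586387e-04, -5.63396251e+01,  1.22617677e+00, -1.93442988e+01,
        1.09600229e-02,  1.05188781e-02,  9.83730729e-06]), 'eef_pos': array([ 154.2193742 , -630.77253644,  230.38064329]), 'tool_rot': array([-3.13966725e+00,  5.45666949e-05,  2.39746292e-01]), 'force': array([ 0.20139   , -0.42063521,  0.67938766]), 'torque': array([-0.07322795,  0.03846794, -0.06554999]), 'gripper_force': 0.0, 'width': 85.5653939064828}
scene [[380.91262213   0.         251.97852551]
 [  0.         380.91262213 192.42051512]
 [  0.           0.           1.        ]] [[ 0.07334396  0.99730117 -0.00332413]
 [ 0.69262478 -0.05333491 -0.7193235 ]
 [-0.71755946  0.05045566 -0.69466729]] [  -4.2177191  -301.99549189 1380.77696353]
top [[437.32774913   0.         253.93315217]
 [  0.         437.32774913 197.32737043]
 [  0.           0.           1.        ]] [[-0.02394101 -0.99963335 -0.01264889]
 [-0.98678369  0.02565781 -0.15999886]
 [ 0.16026474  0.00865118 -0.98703615]] [  13.61952003  513.85000893 1185.34012738]
```

View pics/top0.png

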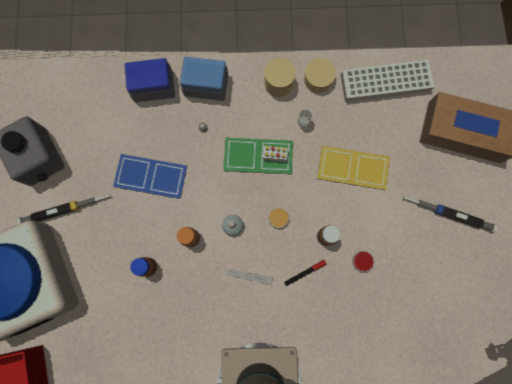

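View pics/scene0.png

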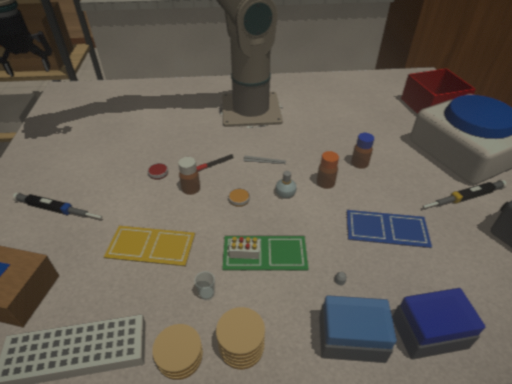

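The top view shows the blue board at (150,176), green at (259,156) and yellow at (354,168). It also shows the orange bottle at (188,237), blue bottle (143,267), lamp (232,225), amber dish (278,218), white bottle (329,235) and red dish (363,261). The scene view agrees and shows the rack on the board's −y side.

```bash
cat > h.py <<'E'
from cell import *
import cv2, numpy as np
def ray(g,uv):
    C=-g["R"].T@g["t"]; d=g["R"].T@np.linalg.solve(g["mtx"],[uv[0],uv[1],1.]); return C,d
def cast(g,uv,z):
    C,d=ray(g,uv); return (C+d*(z-C[2])/d[2])[:2]
def tri(o):  # list of (g,uv)
    A=np.zeros((3,3));b=np.zeros(3)
    for g,uv in o:
        C,d=ray(g,uv); d/=np.linalg.norm(d); P=np.eye(3)-np.outer(d,d); A+=P;b+=P@C
    return np.linalg.solve(A,b)
def mask(g,lo,hi,box):
    m=cv2.inRange(cv2.cvtColor(g["pixels"],cv2.COLOR_RGB2HSV),np.array(lo),np.array(hi)); k=np.zeros_like(m)
    x0,y0,x1,y1=box; k[y0:y1,x0:x1]=m[y0:y1,x0:x1]
    n,l,s,c=cv2.connectedComponentsWithStats(k); i=1+np.argmax(s[1:,4]); return (l==i).astype(np.uint8),c[i],s[i]
E
python3 - <<'E'
from h import *
T=get_image("top");S=get_image("scene")
for n,lo,hi,bt,bs,z in [("board_blue",(105,120,60),(125,255,255),(105,145,195,205),(335,200,440,255),6),
 ("board_green",(50,100,40),(85,255,255),(215,130,300,180),(215,225,315,280),6),
 ("board_yellow",(20,150,80),(32,255,255),(310,140,395,195),(100,220,200,270),6)]:
    for nm,g,b in(("T",T,bt),("S",S,bs)):
        m,c,s=mask(g,lo,hi,b)
        q=np.argwhere(m)[:,::-1]; hull=cv2.convexHull(q.astype(np.int32))
        W=np.array([cast(g,p[0],z) for p in hull]).astype(np.float32)
        r=cv2.minAreaRect(W); p=cv2.boxPoints(r); e=max((p[1]-p[0],p[2]-p[1]),key=np.linalg.norm)
        e=e if e[1]>0 else -e; print(n,nm,np.round(r[0],1),np.round(r[1],1),"yaw",round(float(np.arctan2(-e[0],e[1])),3))
for n,lo,hi,bt,bs,z in [("cap_o",(3,150,100),(14,255,255),(172,220,205,252),(315,145,345,175),86),
 ("cap_b",(108,150,60),(130,255,255),(125,252,162,282),(352,128,380,160),86),
 ("amber",(10,110,100),(25,255,255),(262,203,295,232),(222,183,255,210),14),
 ("red",(170,120,60),(180,255,255),(348,246,380,277),(143,158,175,182),14)]:
    o=[];r=[]
    for g,b in((T,bt),(S,bs)):
        m,c,s=mask(g,lo,hi,b); o.append((g,c)); r.append((np.round(c,1),s[2:],np.round(cast(g,c,z),1)))
    print(n,r,np.round(tri(o),1))
o=[(T,(232.5,219)),(S,(287,175.5))]; print("lamp",tri(o),cast(T,(232,225),25))
def crop(g,b,n): cv2.imwrite("pics/"+n,cv2.resize(g["pixels"][b[1]:b[3],b[0]:b[2],::-1],None,fx=5,fy=5,interpolation=2))
a=cv2.resize(T["pixels"][195:285,165:305,::-1],None,fx=4,fy=4,interpolation=2);b=cv2.resize(S["pixels"][140:230,220:360,::-1],None,fx=4,fy=4,interpolation=2)
b=b[:240];a=a[:360]; cv2.imwrite("pics/c1.png",np.vstack([a,b]))
E
```

```text
board_blue T [582.  255.3] [68.6 69. ] yaw 1.367
board_blue S [602.1 353.9] [66.3 65.9] yaw -0.2
board_green T [649.4  36.2] [68.5 68.6] yaw 1.493
board_green S [648.6  37. ] [67.3 62.4] yaw -0.076
board_yellow T [ 592.1 -339.9] [65.5 65.7] yaw 1.385
board_yellow S [ 610.9 -240.9] [68.4 68.2] yaw -0.191
cap_o [(array([185.5, 235.4]), array([ 16,  16, 213], dtype=int32), array([408.7, 185.6])), (array([330.1, 156.9]), array([ 15,  12, 134], dtype=int32), array([399.6, 189.7]))] [408.4 185.5  93.2]
cap_b [(array([139.2, 266.5]), array([ 17,  16, 226], dtype=int32), array([329.5, 308. ])), (array([369.1, 137.9]), array([5, 3, 7], dtype=int32), array([321.2, 322.2]))] [330.8 311.9  92.7]
amber [(array([278.4, 217.4]), array([ 18,  19, 265], dtype=int32), array([458.9, -67.1])), (array([238.6, 195.1]), array([ 19,  13, 199], dtype=int32), array([456.1, -65.8]))] [458.7 -66.4  16.6]Traceback (most recent call last):
  File "<stdin>", line 18, in <module>
  File "h.py", line 15, in mask
    n,l,s,c=cv2.connectedComponentsWithStats(k); i=1+np.argmax(s[1:,4]); return (l==i).astype(np.uint8),c[i],s[i]
                                                     ~~~~~~~~~^^^^^^^^^
    return _wrapfunc(a, 'argmax', axis=axis, out=out, **kwds)
    return bound(*args, **kwds)
ValueError: attempt to get argmax of an empty sequence
```

```bash
sed -i 's/^    n,l,s,c=cv2/    k=cv2.morphologyEx(k,cv2.MORPH_CLOSE,np.ones((close,close))) if close else k\n&/; s/hi,box):/hi,box,close=0):/' h.py
python3 - <<'E'
from h import *
T=get_image("top");S=get_image("scene")
for n,lo,hi,bt,bs,z in [("board_blue",(105,100,50),(125,255,255),(105,145,195,205),(335,200,440,255),6),
 ("board_green",(50,80,30),(85,255,255),(215,130,300,180),(215,225,315,280),6),
 ("board_yellow",(18,120,70),(34,255,255),(310,140,395,195),(100,220,200,270),6)]:
    for nm,g,b in(("T",T,bt),("S",S,bs)):
        m,c,s=mask(g,lo,hi,b,5)
        q=np.argwhere(m)[:,::-1]; hull=cv2.convexHull(q.astype(np.int32))
        W=np.array([cast(g,p[0],z) for p in hull]).astype(np.float32)
        r=cv2.minAreaRect(W); p=cv2.boxPoints(r); e=max((p[1]-p[0],p[2]-p[1]),key=np.linalg.norm)
        e=e if e[1]>0 else -e; e/=np.linalg.norm(e); c=np.array(r[0])
        print(n,nm,np.round(c,1),np.round(r[1],1),"yaw",round(float(np.arctan2(-e[0],e[1])),3),"+50:",np.round(c+50*e,1),"-50:",np.round(c-50*e,1))
for n,lo,hi,bt,bs,z in [("red",(0,120,50),(8,255,255),(348,246,380,277),(143,158,175,182),14)]:
    for g,b in((T,bt),(S,bs)):
        try: m,c,s=mask(g,lo,hi,b); print(n,c,s,cast(g,c,z))
        except Exception as e: print(e, cv2.cvtColor(g["pixels"],cv2.COLOR_RGB2HSV)[(b[1]+b[3])//2,(b[0]+b[2])//2])
a=cv2.resize(T["pixels"][205:275,165:305,::-1],None,fx=4,fy=4,interpolation=2);b=cv2.resize(S["pixels"][145:215,220:360,::-1],None,fx=4,fy=4,interpolation=2)
cv2.imwrite("pics/c1.png",np.vstack([a,b]))
E
```

```text
board_blue T [591.6 303.7] [196.5  97.7] yaw -0.203 +50: [601.7 352.7] -50: [581.5 254.7]
board_blue S [594.1 303.5] [195.3  96.2] yaw -0.204 +50: [604.2 352.5] -50: [584.  254.5]
board_green T [644.5 -13.8] [197.1  98.8] yaw -0.077 +50: [648.3  36. ] -50: [640.6 -63.7]
board_green S [646.7 -13.4] [196.8  97.8] yaw -0.076 +50: [650.5  36.5] -50: [642.9 -63.2]
board_yellow T [ 601.  -290.1] [197.3  98.9] yaw -0.194 +50: [ 610.7 -241. ] -50: [ 591.4 -339.1]
board_yellow S [ 602.7 -289.1] [198.5 100.2] yaw -0.195 +50: [ 612.4 -240.1] -50: [ 593.  -338.2]
red [363.31654676 260.85251799] [354 252  19  19 278] [ 330.78330865 -300.21502777]
red [157.2406015  168.77443609] [149 164  17  10 133] [ 327.00174151 -299.40967503]
```

View pics/c1.png

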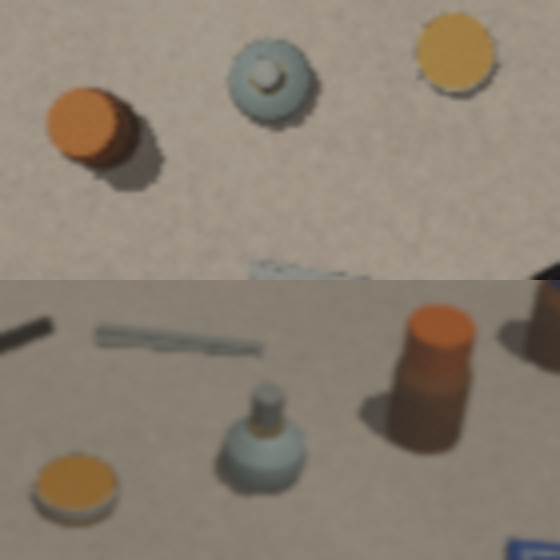

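Orange cap top is at (186,236) and lamp cap top at (231,223) in the top view, both clear. I'll start with the red dish.

Request:
{"api": "send_rows", "payload": {"series": [{"dx":24.86,"dy":-28.0,"dz":8.1,"az":-1.331,"ax":0,"ay":0,"hand":0},{"dx":24.86,"dy":-28.0,"dz":8.1,"az":-1.331,"ax":0,"ay":0,"hand":0},{"dx":24.86,"dy":-28.0,"dz":8.1,"az":-1.331,"ax":0,"ay":0,"hand":0},{"dx":24.86,"dy":-28.0,"dz":8.1,"az":-1.331,"ax":0,"ay":0,"hand":0},{"dx":24.86,"dy":-28.0,"dz":8.1,"az":-1.331,"ax":0,"ay":0,"hand":0},{"dx":24.86,"dy":-28.0,"dz":8.1,"az":-1.331,"ax":0,"ay":0,"hand":0},{"dx":24.86,"dy":-28.0,"dz":8.1,"az":-1.331,"ax":0,"ay":0,"hand":0},{"dx":24.86,"dy":-28.0,"dz":8.1,"az":-1.331,"ax":0,"ay":0,"hand":0},{"dx":24.86,"dy":-28.0,"dz":8.1,"az":-1.331,"ax":0,"ay":0,"hand":0},{"dx":24.86,"dy":-28.0,"dz":8.1,"az":-1.331,"ax":0,"ay":0,"hand":0}]}}

```text
clock: 1.3
eef_pos: [330.0, -299.6, 150.3]
tool_rot: [3.141, -0.0, 1.574]
force: [-0.1, -0.4, -0.0]
width: 85.5
gripper_force: 0.0
```

```bash
python3 - <<'E'
from h import *
s=read_state(); print(s["clock"],s["eef_pos"],s["tool_rot"],s["qpos"])
g=get_image("wrist"); cv2.imwrite("pics/w1.png",g["pixels"][:,:,::-1])
try:
    m,c,st=mask(g,(0,120,40),(8,255,255),(0,0,512,384)); print(c,st,cast(g,c,12))
except Exception as e: print(e)
E
```

```text
1.3 [ 330.01829308 -299.56814525  150.31360179] [ 3.14129266e+00 -3.92049631e-04  1.57368578e+00] [ 0.89776338  0.49073544 -0.31135348  2.14375882  0.28129365  0.54488731
  0.38183027]
[255.3493841  178.37588652] [ 226  150   60   58 2679] [ 330.27700311 -297.84531741]
```

View pics/w1.png

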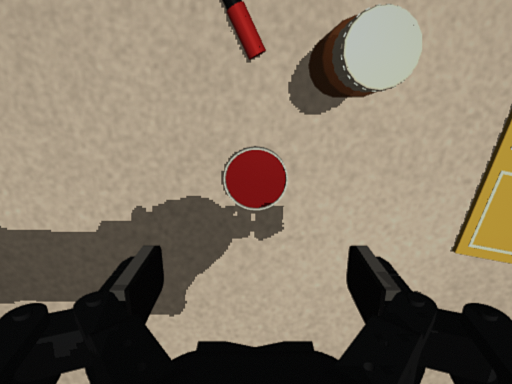

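Wrist view shows the red dish at (255,178) and the white bottle well clear at (383,48). The dish is within 2 mm of where I aimed, so I'll descend and grip.

Request:
{"api": "send_rows", "payload": {"series": [{"dx":0.15,"dz":5,"hand":0},{"dx":0.15,"dz":9,"hand":0},{"dx":0.15,"dz":12,"hand":0},{"dx":0.15,"dz":14,"hand":0},{"dx":0.15,"dz":15.0,"hand":0},{"dx":0.15,"dz":15.0,"hand":0.5},{"dx":0.15,"dz":15.0,"hand":0.6},{"dx":0.15,"dz":15.0,"hand":0.7},{"dx":0.15,"dz":15.0,"hand":0.7},{"dx":0.15,"dz":15.0,"hand":0.7}]}}

```text
invalid input at $.series[0]: expected keys ax, ay, az, dx, dy, dz, hand
```

Request:
{"api": "send_rows", "payload": {"series": [{"dz":0,"hand":0.7},{"dz":0,"hand":0.7},{"dz":-1,"hand":0.7},{"dz":-3,"hand":0.7},{"dz":-6,"hand":0.7},{"dz":-10,"hand":0.7},{"dz":-10,"hand":0.7},{"dz":-10,"hand":0.7}]}}

```text
invalid input at $.series[0]: expected keys ax, ay, az, dx, dy, dz, hand
```

Request:
{"api": "send_rows", "payload": {"series": [{"ax":0,"ay":0,"az":0,"dx":0.15,"dy":0,"dz":5,"hand":0},{"ax":0,"ay":0,"az":0,"dx":0.15,"dy":0,"dz":9,"hand":0},{"ax":0,"ay":0,"az":0,"dx":0.15,"dy":0,"dz":12,"hand":0},{"ax":0,"ay":0,"az":0,"dx":0.15,"dy":0,"dz":14,"hand":0},{"ax":0,"ay":0,"az":0,"dx":0.15,"dy":0,"dz":15,"hand":0},{"ax":0,"ay":0,"az":0,"dx":0.15,"dy":0,"dz":15,"hand":0.3},{"ax":0,"ay":0,"az":0,"dx":0.15,"dy":0,"dz":15,"hand":0.6},{"ax":0,"ay":0,"az":0,"dx":0.15,"dy":0,"dz":15,"hand":0.7},{"ax":0,"ay":0,"az":0,"dx":0.15,"dy":0,"dz":15,"hand":0.7},{"ax":0,"ay":0,"az":0,"dx":0.15,"dy":0,"dz":15,"hand":0.7}]}}

```text
clock: 2.35
eef_pos: [329.8, -299.6, 1.1]
tool_rot: [3.141, 0.002, 1.57]
force: [0.0, 0.1, 4.3]
width: 56.0
gripper_force: 63.6
```

Request:
{"api": "send_rows", "payload": {"series": [{"ax":0,"ay":0,"az":0,"dx":0,"dy":0,"dz":-1,"hand":0.7},{"ax":0,"ay":0,"az":0,"dx":0,"dy":0,"dz":-3,"hand":0.7},{"ax":0,"ay":0,"az":0,"dx":0,"dy":0,"dz":-6,"hand":0.7},{"ax":0,"ay":0,"az":0,"dx":-0.9,"dy":4,"dz":-7,"hand":0.7},{"ax":0,"ay":0,"az":0,"dx":-1.9,"dy":8,"dz":-7,"hand":0.7},{"ax":0,"ay":0,"az":0,"dx":-2.9,"dy":13,"dz":-7,"hand":0.7},{"ax":0,"ay":0,"az":0,"dx":-3.9,"dy":18,"dz":-7,"hand":0.7},{"ax":0,"ay":0,"az":0,"dx":-3.9,"dy":23,"dz":-7,"hand":0.7},{"ax":0,"ay":0,"az":0,"dx":-3.9,"dy":26.2,"dz":-7,"hand":0.7},{"ax":0,"ay":0,"az":0,"dx":-3.9,"dy":26.2,"dz":-7,"hand":0.7}]}}

```text
clock: 3.35
eef_pos: [597.2, -335.1, 70.9]
tool_rot: [3.135, -0.002, 1.574]
force: [0.3, 0.9, 0.3]
width: 55.2
gripper_force: 63.6
```

```bash
python3 - <<'E'
from h import *
s=read_state(); print(s["clock"],s["eef_pos"],s["tool_rot"],s["width"],s["gripper_force"])
g=get_image("wrist"); cv2.imwrite("pics/w2.png",g["pixels"][:,:,::-1])
E
```

```text
3.35 [ 597.24393437 -335.0937809    70.9006861 ] [ 3.13512078e+00 -2.28860939e-03  1.57388182e+00] 55.17257285172488 63.63333821296692
```

View pics/w2.png

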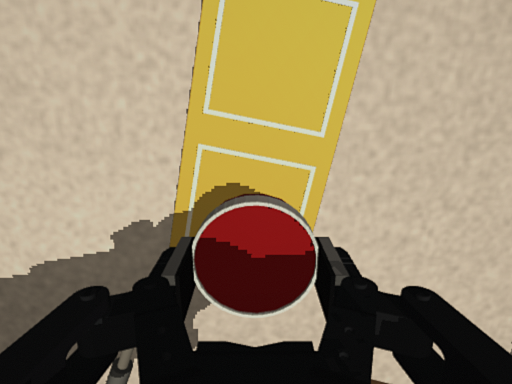

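The dish is held level at (255,258), over the lower square. I'll lower it.

Request:
{"api": "send_rows", "payload": {"series": [{"ax":0,"ay":0,"az":0,"dx":0,"dy":0,"dz":2,"hand":0.7},{"ax":0,"ay":0,"az":0,"dx":0,"dy":0,"dz":4,"hand":0.7},{"ax":0,"ay":0,"az":0,"dx":0,"dy":0,"dz":5.2,"hand":0.7},{"ax":0,"ay":0,"az":0,"dx":0,"dy":0,"dz":5.8,"hand":0.7},{"ax":0,"ay":0,"az":0,"dx":0,"dy":0,"dz":6.2,"hand":0.7},{"ax":0,"ay":0,"az":0,"dx":0,"dy":0,"dz":6.2,"hand":0.7},{"ax":0,"ay":0,"az":0,"dx":0,"dy":0,"dz":6.2,"hand":0.7}]}}

```text
clock: 4.1
eef_pos: [591.8, -338.0, 8.9]
tool_rot: [3.141, 0.0, 1.571]
force: [-0.0, -0.3, -0.4]
width: 56.1
gripper_force: 63.6
```

Request:
{"api": "send_rows", "payload": {"series": [{"ax":0,"ay":0,"az":0,"dx":0,"dy":0,"dz":0.15,"hand":0.7},{"ax":0,"ay":0,"az":0,"dx":0,"dy":0,"dz":0.15,"hand":0.2},{"ax":0,"ay":0,"az":0,"dx":0,"dy":0,"dz":0.15,"hand":0},{"ax":0,"ay":0,"az":0,"dx":0,"dy":0,"dz":0.15,"hand":0},{"ax":0,"ay":0,"az":0,"dx":0,"dy":0,"dz":-2,"hand":0},{"ax":0,"ay":0,"az":0,"dx":0,"dy":0,"dz":-6,"hand":0},{"ax":0,"ay":0,"az":0,"dx":0,"dy":0,"dz":-11,"hand":0},{"ax":0,"ay":0,"az":0,"dx":0,"dy":0,"dz":-16,"hand":0},{"ax":0,"ay":0,"az":0,"dx":0,"dy":0,"dz":-18,"hand":0}]}}

```text
clock: 5.0
eef_pos: [594.1, -338.2, 194.3]
tool_rot: [3.134, 0.003, 1.571]
force: [0.5, -0.3, 1.1]
width: 85.3
gripper_force: 0.0
```

Request:
{"api": "send_rows", "payload": {"series": [{"ax":0,"ay":0,"az":0,"dx":32,"dy":-13,"dz":0,"hand":0},{"ax":0,"ay":0,"az":0,"dx":32,"dy":-13,"dz":0,"hand":0},{"ax":0,"ay":0,"az":0,"dx":32,"dy":-13,"dz":0,"hand":0},{"ax":0,"ay":0,"az":0,"dx":32,"dy":-13,"dz":0,"hand":0},{"ax":0,"ay":0,"az":0,"dx":32,"dy":-13,"dz":0,"hand":0},{"ax":0,"ay":0,"az":0,"dx":32,"dy":-13,"dz":0,"hand":0},{"ax":0,"ay":0,"az":0,"dx":64.9,"dy":-26.1,"dz":0,"hand":0},{"ax":0,"ay":0,"az":0,"dx":64.9,"dy":-26.1,"dz":0,"hand":0},{"ax":0,"ay":0,"az":0,"dx":64.9,"dy":-26.1,"dz":0,"hand":0},{"ax":0,"ay":0,"az":0,"dx":64.9,"dy":-26.1,"dz":0,"hand":0}]}}

```text
clock: 6.0
eef_pos: [403.6, 127.5, 188.8]
tool_rot: [3.14, -0.0, 1.57]
force: [1.5, 1.5, -0.7]
width: 85.2
gripper_force: 0.0
```

```bash
python3 - <<'E'
from h import *
s=read_state(); print(s["clock"],s["eef_pos"],s["tool_rot"],s["width"],s["qpos"])
E
```

```text
6.0 [403.6074692  127.48051499 188.75148183] [ 3.14032424e+00 -1.50867967e-04  1.57049068e+00] 85.18601037953691 [ 0.15308264  0.458213   -0.72302157  2.15265911  0.47793657  0.69106981
 -0.8961073 ]
```

Request:
{"api": "send_rows", "payload": {"series": [{"ax":0,"ay":0,"az":0,"dx":17.5,"dy":-7,"dz":0,"hand":0},{"ax":0,"ay":0,"az":0,"dx":17.5,"dy":-7,"dz":0,"hand":0},{"ax":0,"ay":0,"az":0,"dx":17.5,"dy":-7,"dz":0,"hand":0},{"ax":0,"ay":0,"az":0,"dx":17.5,"dy":-7,"dz":0,"hand":0},{"ax":0,"ay":0,"az":0,"dx":17.5,"dy":-7,"dz":0,"hand":0},{"ax":0,"ay":0,"az":0,"dx":17.5,"dy":-7,"dz":0,"hand":0}]}}

```text
clock: 6.6
eef_pos: [333.7, 301.5, 188.4]
tool_rot: [3.141, 0.0, 1.574]
force: [-0.2, -0.7, -0.3]
width: 85.7
gripper_force: 0.0
```

```bash
python3 - <<'E'
from h import *
s=read_state(); print(s["clock"],s["eef_pos"],s["tool_rot"],s["width"],s["qpos"])
g=get_image("wrist"); cv2.imwrite("pics/w3.png",g["pixels"][:,:,::-1])
m,c,st=mask(g,(108,120,50),(130,255,255),(0,0,512,384)); print(c,st,cast(g,c,96))
E
```

```text
6.6 [333.73723382 301.47723945 188.44552051] [3.14136410e+00 1.66447659e-04 1.57366255e+00] 85.74713984221528 [-0.29777171  0.4902013  -0.70195551  2.08839539  0.4770119   0.72444632
 -1.30514923]
[478.29192387 208.79809671] [ 437  172   75   73 3888] [511.09902352 290.51310805]
```

View pics/w3.png

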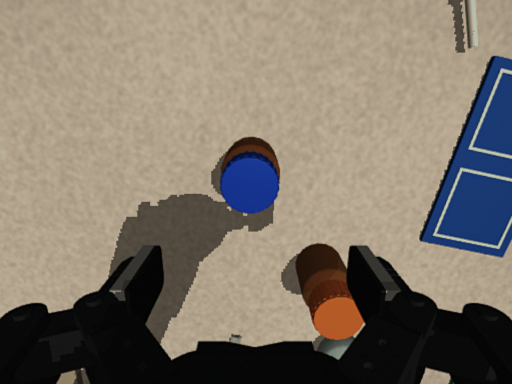

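Blue cap top is at (250,184). The mask took the board instead, so I'll cast the cap pixel directly. Orange is at (338,319).

```bash
python3 - <<'E'
from h import *
g=get_image("wrist")
m,c,st=mask(g,(108,120,50),(130,255,255),(200,130,300,230)); print(c,st,cast(g,(250,184),98),cast(g,c,96))
m,c,st=mask(g,(3,150,100),(14,255,255),(300,280,380,350)); print(c,st,cast(g,(338,319),98))
print(read_state()["eef_pos"])
E
```

```text
[248.65283688 181.11737589] [ 219  150   59   62 2820] [330.41137498 309.58737801] [329.34755585 311.34297224]
[337.23769508 316.43757503] [ 313  293   51   46 1666] [407.58255752 185.99850415]
[334.7616681  299.47541139 188.18804139]
```

Request:
{"api": "send_rows", "payload": {"series": [{"ax":0,"ay":0,"az":0,"dx":1.05,"dy":-0.45,"dz":1,"hand":0},{"ax":0,"ay":0,"az":0,"dx":1.05,"dy":-0.45,"dz":5,"hand":0},{"ax":0,"ay":0,"az":0,"dx":1.05,"dy":-0.45,"dz":9,"hand":0},{"ax":0,"ay":0,"az":0,"dx":1.05,"dy":-0.45,"dz":12,"hand":0},{"ax":0,"ay":0,"az":0,"dx":1.05,"dy":-0.45,"dz":12.3,"hand":0},{"ax":0,"ay":0,"az":0,"dx":1.05,"dy":-0.45,"dz":12.3,"hand":0.4},{"ax":0,"ay":0,"az":0,"dx":1.05,"dy":-0.45,"dz":12.3,"hand":0.6},{"ax":0,"ay":0,"az":0,"dx":1.05,"dy":-0.45,"dz":12.3,"hand":0.8},{"ax":0,"ay":0,"az":0,"dx":1.05,"dy":-0.45,"dz":12.3,"hand":0.8},{"ax":0,"ay":0,"az":0,"dx":1.05,"dy":-0.45,"dz":12.3,"hand":0.8}]}}

```text
clock: 7.7
eef_pos: [330.7, 311.9, 67.0]
tool_rot: [3.139, -0.002, 1.57]
force: [-0.6, -0.6, 5.1]
width: 44.6
gripper_force: 60.2
```

Request:
{"api": "send_rows", "payload": {"series": [{"ax":0,"ay":0,"az":0,"dx":0,"dy":0,"dz":-1,"hand":0.8},{"ax":0,"ay":0,"az":0,"dx":0,"dy":0,"dz":-3,"hand":0.8},{"ax":0,"ay":0,"az":0,"dx":0,"dy":0,"dz":-6,"hand":0.8},{"ax":0,"ay":0,"az":0,"dx":0,"dy":0,"dz":-10,"hand":0.8},{"ax":0,"ay":0,"az":0,"dx":0,"dy":0,"dz":-14,"hand":0.8},{"ax":0,"ay":0,"az":0,"dx":-1.5,"dy":0.8,"dz":-15,"hand":0.8},{"ax":0,"ay":0,"az":0,"dx":-4.5,"dy":2.3,"dz":-15,"hand":0.8},{"ax":0,"ay":0,"az":0,"dx":-8,"dy":4.1,"dz":-15,"hand":0.8},{"ax":0,"ay":0,"az":0,"dx":-12,"dy":6.1,"dz":-15,"hand":0.8},{"ax":0,"ay":0,"az":0,"dx":-16,"dy":8.2,"dz":-15,"hand":0.8}]}}

```text
clock: 8.7
eef_pos: [412.0, 149.7, 216.5]
tool_rot: [3.14, 0.0, 1.572]
force: [2.0, -0.3, -2.3]
width: 44.6
gripper_force: 61.8
```

Request:
{"api": "send_rows", "payload": {"series": [{"ax":0,"ay":0,"az":0,"dx":-4,"dy":2,"dz":0,"hand":0.8},{"ax":0,"ay":0,"az":0,"dx":-8,"dy":4.1,"dz":0,"hand":0.8},{"ax":0,"ay":0,"az":0,"dx":-12,"dy":6.1,"dz":0,"hand":0.8},{"ax":0,"ay":0,"az":0,"dx":-16,"dy":8.1,"dz":0,"hand":0.8},{"ax":0,"ay":0,"az":0,"dx":-20,"dy":10.2,"dz":0,"hand":0.8},{"ax":0,"ay":0,"az":0,"dx":-24,"dy":12.2,"dz":0,"hand":0.8},{"ax":0,"ay":0,"az":0,"dx":-28,"dy":14.3,"dz":0,"hand":0.8},{"ax":0,"ay":0,"az":0,"dx":-32,"dy":16.3,"dz":0,"hand":0.8},{"ax":0,"ay":0,"az":0,"dx":-36,"dy":18.3,"dz":0,"hand":0.8},{"ax":0,"ay":0,"az":0,"dx":-39.1,"dy":19.9,"dz":0,"hand":0.8}]}}

```text
clock: 9.7
eef_pos: [610.7, -243.4, 216.3]
tool_rot: [3.141, 0.001, 1.568]
force: [0.3, 1.0, -2.0]
width: 44.5
gripper_force: 61.8
```

Request:
{"api": "send_rows", "payload": {"series": [{"ax":0,"ay":0,"az":0,"dx":0,"dy":0,"dz":0,"hand":0.8},{"ax":0,"ay":0,"az":0,"dx":0,"dy":0,"dz":0,"hand":0.8},{"ax":0,"ay":0,"az":0,"dx":0,"dy":0,"dz":0,"hand":0.8}]}}

```text
clock: 10.0
eef_pos: [610.3, -238.2, 216.0]
tool_rot: [-3.142, -0.001, 1.572]
force: [0.9, 0.2, -2.3]
width: 44.5
gripper_force: 62.0
```

```bash
python3 - <<'E'
from h import *
s=read_state(); print(s["clock"],s["eef_pos"],s["tool_rot"],s["width"],s["qpos"])
E
```

```text
10.0 [ 610.31875519 -238.22778123  216.04935229] [-3.14153694e+00 -1.30131353e-03  1.57238886e+00] 44.525691540845486 [ 0.71613528  0.73634712 -0.69708027  1.50431401  0.50703598  1.08759816
 -0.09024189]
```

Request:
{"api": "send_rows", "payload": {"series": [{"ax":0,"ay":0,"az":0,"dx":-0.1,"dy":0.1,"dz":3,"hand":0.8},{"ax":0,"ay":0,"az":0,"dx":-0.1,"dy":0.1,"dz":7,"hand":0.8},{"ax":0,"ay":0,"az":0,"dx":-0.1,"dy":0.1,"dz":10.5,"hand":0.8},{"ax":0,"ay":0,"az":0,"dx":-0.1,"dy":0.1,"dz":12.5,"hand":0.8},{"ax":0,"ay":0,"az":0,"dx":-0.1,"dy":0.1,"dz":13.3,"hand":0.8},{"ax":0,"ay":0,"az":0,"dx":-0.1,"dy":0.1,"dz":13.8,"hand":0.8},{"ax":0,"ay":0,"az":0,"dx":-0.1,"dy":0.1,"dz":14.2,"hand":0.8},{"ax":0,"ay":0,"az":0,"dx":-0.1,"dy":0.1,"dz":14.2,"hand":0.8},{"ax":0,"ay":0,"az":0,"dx":-0.1,"dy":0.1,"dz":14.2,"hand":0.8}]}}

```text
clock: 10.9
eef_pos: [612.5, -240.8, 74.4]
tool_rot: [3.14, 0.001, 1.571]
force: [0.4, -0.0, -1.4]
width: 44.4
gripper_force: 62.0
```

Request:
{"api": "send_rows", "payload": {"series": [{"ax":0,"ay":0,"az":0,"dx":0,"dy":0,"dz":0.15,"hand":0.8},{"ax":0,"ay":0,"az":0,"dx":0,"dy":0,"dz":0.15,"hand":0.8},{"ax":0,"ay":0,"az":0,"dx":0,"dy":0,"dz":0.15,"hand":0.3},{"ax":0,"ay":0,"az":0,"dx":0,"dy":0,"dz":0.15,"hand":0},{"ax":0,"ay":0,"az":0,"dx":0,"dy":0,"dz":0.15,"hand":0},{"ax":0,"ay":0,"az":0,"dx":0,"dy":0,"dz":-2,"hand":0},{"ax":0,"ay":0,"az":0,"dx":0,"dy":0,"dz":-6,"hand":0},{"ax":0,"ay":0,"az":0,"dx":0,"dy":0,"dz":-10,"hand":0},{"ax":0,"ay":0,"az":0,"dx":0,"dy":0,"dz":-12,"hand":0}]}}

```text
clock: 11.8
eef_pos: [613.6, -240.6, 197.0]
tool_rot: [3.137, 0.001, 1.571]
force: [0.1, 0.3, -0.1]
width: 85.4
gripper_force: 0.0
```

Request:
{"api": "send_rows", "payload": {"series": [{"ax":0,"ay":0,"az":0,"dx":17.4,"dy":-15.3,"dz":2,"hand":0},{"ax":0,"ay":0,"az":0,"dx":17.4,"dy":-15.3,"dz":2,"hand":0},{"ax":0,"ay":0,"az":0,"dx":17.4,"dy":-15.3,"dz":2,"hand":0},{"ax":0,"ay":0,"az":0,"dx":17.4,"dy":-15.3,"dz":2,"hand":0},{"ax":0,"ay":0,"az":0,"dx":17.4,"dy":-15.3,"dz":2,"hand":0},{"ax":0,"ay":0,"az":0,"dx":17.4,"dy":-15.3,"dz":2,"hand":0},{"ax":0,"ay":0,"az":0,"dx":17.4,"dy":-15.3,"dz":2,"hand":0}]}}

```text
clock: 12.5
eef_pos: [459.2, -66.5, 173.7]
tool_rot: [3.141, 0.001, 1.572]
force: [-0.4, 0.5, 0.4]
width: 85.2
gripper_force: 0.0
```

```bash
python3 - <<'E'
from h import *
s=read_state(); print(s["clock"],s["eef_pos"],s["tool_rot"],s["width"],s["qpos"])
g=get_image("wrist"); cv2.imwrite("pics/w4.png",g["pixels"][:,:,::-1])
m,c,st=mask(g,(10,110,80),(25,255,255),(150,80,360,300)); print(c,st,cast(g,c,14)); print(read_state()["eef_pos"])
cv2.imwrite("pics/t4.png",get_image("top")["pixels"][:,:,::-1])
E
```

```text
12.5 [459.15360913 -66.52297041 173.67696353] [3.14070463e+00 6.32918155e-04 1.57223673e+00] 85.20830461110204 [ 0.57128939  0.53552913 -0.70086646  2.06975465  0.52617849  0.71618774
 -0.46761682]
[254.17148847 172.46792453] [ 227  146   56   54 2385] [458.39613613 -64.47112262]
[459.82716515 -67.20016822 173.59903001]
```

View pics/t4.png

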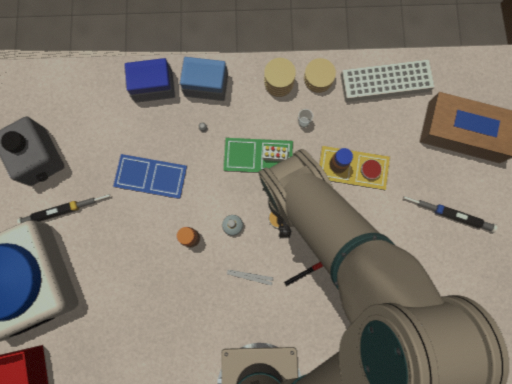

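The yellow board is filled: blue bottle at (342,160), red dish at (371,170), both in their squares. Now the amber dish.

Request:
{"api": "send_rows", "payload": {"series": [{"ax":0,"ay":0,"az":0,"dx":0.2,"dy":-0.1,"dz":4,"hand":0},{"ax":0,"ay":0,"az":0,"dx":0.2,"dy":-0.1,"dz":9,"hand":0},{"ax":0,"ay":0,"az":0,"dx":0.2,"dy":-0.1,"dz":13,"hand":0},{"ax":0,"ay":0,"az":0,"dx":0.2,"dy":-0.1,"dz":16,"hand":0},{"ax":0,"ay":0,"az":0,"dx":0.2,"dy":-0.1,"dz":17.3,"hand":0},{"ax":0,"ay":0,"az":0,"dx":0.2,"dy":-0.1,"dz":17.3,"hand":0.2},{"ax":0,"ay":0,"az":0,"dx":0.2,"dy":-0.1,"dz":17.3,"hand":0.5},{"ax":0,"ay":0,"az":0,"dx":0.2,"dy":-0.1,"dz":17.3,"hand":0.7},{"ax":0,"ay":0,"az":0,"dx":0.2,"dy":-0.1,"dz":17.3,"hand":0.7},{"ax":0,"ay":0,"az":0,"dx":0.2,"dy":-0.1,"dz":17.3,"hand":0.7}]}}

```text
clock: 13.6
eef_pos: [458.6, -65.1, 1.0]
tool_rot: [3.14, 0.0, 1.57]
force: [-0.1, 0.2, -1.4]
width: 55.9
gripper_force: 63.4
```

Request:
{"api": "send_rows", "payload": {"series": [{"ax":0,"ay":0,"az":0,"dx":0,"dy":0,"dz":-1,"hand":0.7},{"ax":0,"ay":0,"az":0,"dx":0,"dy":0,"dz":-4,"hand":0.7},{"ax":0,"ay":0,"az":0,"dx":0,"dy":0,"dz":-8,"hand":0.7},{"ax":0,"ay":0,"az":0,"dx":0,"dy":0,"dz":-12,"hand":0.7},{"ax":0,"ay":0,"az":0,"dx":2,"dy":0.7,"dz":-13,"hand":0.7},{"ax":0,"ay":0,"az":0,"dx":5,"dy":1.7,"dz":-13,"hand":0.7},{"ax":0,"ay":0,"az":0,"dx":9,"dy":3.1,"dz":-13,"hand":0.7},{"ax":0,"ay":0,"az":0,"dx":13,"dy":4.5,"dz":-13,"hand":0.7},{"ax":0,"ay":0,"az":0,"dx":17,"dy":5.9,"dz":-13,"hand":0.7},{"ax":0,"ay":0,"az":0,"dx":21,"dy":7.3,"dz":-13,"hand":0.7}]}}

```text
clock: 14.6
eef_pos: [531.3, 146.6, 130.8]
tool_rot: [3.141, 0.0, 1.57]
force: [-0.3, -0.2, 0.0]
width: 55.9
gripper_force: 63.7
```

Request:
{"api": "send_rows", "payload": {"series": [{"ax":0,"ay":0,"az":0,"dx":4,"dy":1.4,"dz":0,"hand":0.7},{"ax":0,"ay":0,"az":0,"dx":8,"dy":2.8,"dz":0,"hand":0.7},{"ax":0,"ay":0,"az":0,"dx":12,"dy":4.2,"dz":0,"hand":0.7},{"ax":0,"ay":0,"az":0,"dx":16,"dy":5.6,"dz":2,"hand":0.7},{"ax":0,"ay":0,"az":0,"dx":19.5,"dy":6.7,"dz":5,"hand":0.7},{"ax":0,"ay":0,"az":0,"dx":20.8,"dy":7.1,"dz":8,"hand":0.7},{"ax":0,"ay":0,"az":0,"dx":20.8,"dy":7.1,"dz":9,"hand":0.7},{"ax":0,"ay":0,"az":0,"dx":20.8,"dy":7.1,"dz":9,"hand":0.7},{"ax":0,"ay":0,"az":0,"dx":20.8,"dy":7.1,"dz":9,"hand":0.7}]}}

```text
clock: 15.5
eef_pos: [602.7, 351.9, 41.3]
tool_rot: [3.141, 0.001, 1.569]
force: [0.8, 0.4, -0.8]
width: 55.6
gripper_force: 63.7
```

```bash
python3 - <<'E'
from h import *
s=read_state(); print(s["clock"],s["eef_pos"],s["tool_rot"],s["width"],s["qpos"])
E
```

```text
15.5 [602.65716083 351.86101319  41.33821793] [3.14067900e+00 5.31767009e-04 1.56920477e+00] 55.60534811358323 [-0.27452655  0.97706271 -0.55620341  1.4891999   0.61986344  0.85532185
 -1.04847851]
```

Request:
{"api": "send_rows", "payload": {"series": [{"ax":0,"ay":0,"az":0,"dx":0.05,"dy":0,"dz":1.5,"hand":0.7},{"ax":0,"ay":0,"az":0,"dx":0.05,"dy":0,"dz":2.5,"hand":0.7},{"ax":0,"ay":0,"az":0,"dx":0.05,"dy":0,"dz":3.1,"hand":0.7},{"ax":0,"ay":0,"az":0,"dx":0.05,"dy":0,"dz":3.4,"hand":0.7},{"ax":0,"ay":0,"az":0,"dx":0.05,"dy":0,"dz":3.4,"hand":0.7},{"ax":0,"ay":0,"az":0,"dx":0.05,"dy":0,"dz":3.4,"hand":0.7}]}}

```text
clock: 16.1
eef_pos: [601.6, 352.8, 7.0]
tool_rot: [-3.141, 0.002, 1.57]
force: [-3.0, -2.8, 6.7]
width: 55.7
gripper_force: 64.1
```

Request:
{"api": "send_rows", "payload": {"series": [{"ax":0,"ay":0,"az":0,"dx":0,"dy":0,"dz":0,"hand":0.2},{"ax":0,"ay":0,"az":0,"dx":0,"dy":0,"dz":0,"hand":0},{"ax":0,"ay":0,"az":0,"dx":0,"dy":0,"dz":0,"hand":0},{"ax":0,"ay":0,"az":0,"dx":0,"dy":0,"dz":-2,"hand":0},{"ax":0,"ay":0,"az":0,"dx":0,"dy":0,"dz":-6,"hand":0},{"ax":0,"ay":0,"az":0,"dx":0,"dy":0,"dz":-11,"hand":0},{"ax":0,"ay":0,"az":0,"dx":0,"dy":0,"dz":-16,"hand":0},{"ax":0,"ay":0,"az":0,"dx":0,"dy":0,"dz":-18,"hand":0},{"ax":0,"ay":0,"az":0,"dx":0,"dy":0,"dz":-18,"hand":0}]}}

```text
clock: 17.0
eef_pos: [603.7, 356.1, 192.7]
tool_rot: [3.134, -0.006, 1.571]
force: [0.1, -0.5, -0.7]
width: 85.7
gripper_force: 0.0
```

Request:
{"api": "send_rows", "payload": {"series": [{"ax":0,"ay":0,"az":0,"dx":-16.7,"dy":-19.5,"dz":0,"hand":0},{"ax":0,"ay":0,"az":0,"dx":-16.7,"dy":-19.5,"dz":0,"hand":0},{"ax":0,"ay":0,"az":0,"dx":-16.7,"dy":-19.5,"dz":0,"hand":0},{"ax":0,"ay":0,"az":0,"dx":-16.7,"dy":-19.5,"dz":0,"hand":0},{"ax":0,"ay":0,"az":0,"dx":-16.7,"dy":-19.5,"dz":0,"hand":0},{"ax":0,"ay":0,"az":0,"dx":-16.7,"dy":-19.5,"dz":0,"hand":0},{"ax":0,"ay":0,"az":0,"dx":-16.7,"dy":-19.5,"dz":0,"hand":0},{"ax":0,"ay":0,"az":0,"dx":-16.7,"dy":-19.5,"dz":0,"hand":0}]}}

```text
clock: 17.8
eef_pos: [408.1, 187.9, 186.7]
tool_rot: [3.14, -0.002, 1.571]
force: [1.0, -0.8, 0.4]
width: 85.2
gripper_force: 0.0
```

```bash
python3 - <<'E'
from h import *
g=get_image("wrist"); cv2.imwrite("pics/w5.png",g["pixels"][:,:,::-1])
m,c,st=mask(g,(3,150,80),(14,255,255),(130,80,380,300)); print(c,st,cast(g,c,96))
s=read_state(); print(s["clock"],s["eef_pos"],s["tool_rot"],s["width"],s["qpos"])
E
```

```text
[256.00542373 191.86847458] [ 225  156   60   68 2950] [408.96394498 191.06065318]
17.85 [408.29494795 188.1728749  186.60931659] [ 3.14012937e+00 -1.83010259e-03  1.57080897e+00] 85.6128414242117 [ 0.00874328  0.49354907 -0.70657901  2.09249371  0.48521824  0.71847588
 -1.01297474]
```

View pics/w5.png

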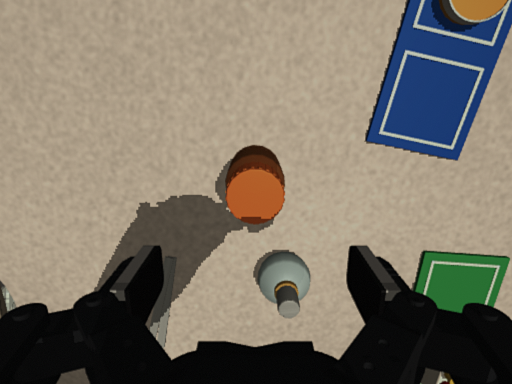

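Orange cap top is at (255,195), about 1 mm off the tool axis. The lamp at (287,290) is clear.

Request:
{"api": "send_rows", "payload": {"series": [{"ax":0,"ay":0,"az":0,"dx":0,"dy":0,"dz":4,"hand":0},{"ax":0,"ay":0,"az":0,"dx":0,"dy":0,"dz":8,"hand":0},{"ax":0,"ay":0,"az":0,"dx":0,"dy":0,"dz":11,"hand":0},{"ax":0,"ay":0,"az":0,"dx":0,"dy":0,"dz":12.1,"hand":0},{"ax":0,"ay":0,"az":0,"dx":0,"dy":0,"dz":12.1,"hand":0.2},{"ax":0,"ay":0,"az":0,"dx":0,"dy":0,"dz":12.1,"hand":0.4},{"ax":0,"ay":0,"az":0,"dx":0,"dy":0,"dz":12.1,"hand":0.6},{"ax":0,"ay":0,"az":0,"dx":0,"dy":0,"dz":12.1,"hand":0.8},{"ax":0,"ay":0,"az":0,"dx":0,"dy":0,"dz":12.1,"hand":0.8},{"ax":0,"ay":0,"az":0,"dx":0,"dy":0,"dz":12.1,"hand":0.8}]}}

```text
clock: 18.85
eef_pos: [408.0, 187.6, 66.8]
tool_rot: [3.139, -0.002, 1.571]
force: [-0.0, 0.9, 7.3]
width: 44.5
gripper_force: 60.9
```

Request:
{"api": "send_rows", "payload": {"series": [{"ax":0,"ay":0,"az":0,"dx":0,"dy":0,"dz":-1,"hand":0.8},{"ax":0,"ay":0,"az":0,"dx":0,"dy":0,"dz":-3,"hand":0.8},{"ax":0,"ay":0,"az":0,"dx":0,"dy":0,"dz":-6,"hand":0.8},{"ax":0,"ay":0,"az":0,"dx":0.6,"dy":1.5,"dz":-8,"hand":0.8},{"ax":0,"ay":0,"az":0,"dx":1.7,"dy":4.5,"dz":-9,"hand":0.8},{"ax":0,"ay":0,"az":0,"dx":3.1,"dy":8,"dz":-9,"hand":0.8},{"ax":0,"ay":0,"az":0,"dx":4.6,"dy":12,"dz":-9,"hand":0.8},{"ax":0,"ay":0,"az":0,"dx":6,"dy":15.5,"dz":-9,"hand":0.8},{"ax":0,"ay":0,"az":0,"dx":6.7,"dy":17.5,"dz":-9,"hand":0.8},{"ax":0,"ay":0,"az":0,"dx":6.7,"dy":17.5,"dz":-9,"hand":0.8}]}}

```text
clock: 19.85
eef_pos: [584.5, 254.2, 155.8]
tool_rot: [3.14, -0.002, 1.569]
force: [-0.0, 0.1, -2.9]
width: 44.4
gripper_force: 61.7
```

Request:
{"api": "send_rows", "payload": {"series": [{"ax":0,"ay":0,"az":0,"dx":0,"dy":0,"dz":1,"hand":0.8},{"ax":0,"ay":0,"az":0,"dx":0,"dy":0,"dz":4,"hand":0.8},{"ax":0,"ay":0,"az":0,"dx":0,"dy":0,"dz":6,"hand":0.8},{"ax":0,"ay":0,"az":0,"dx":0,"dy":0,"dz":7,"hand":0.8},{"ax":0,"ay":0,"az":0,"dx":0,"dy":0,"dz":7.5,"hand":0.8},{"ax":0,"ay":0,"az":0,"dx":0,"dy":0,"dz":8,"hand":0.8},{"ax":0,"ay":0,"az":0,"dx":0,"dy":0,"dz":8,"hand":0.8},{"ax":0,"ay":0,"az":0,"dx":0,"dy":0,"dz":8,"hand":0.8}]}}

```text
clock: 20.65
eef_pos: [582.2, 254.1, 76.0]
tool_rot: [3.141, -0.001, 1.571]
force: [0.2, -0.8, -2.0]
width: 44.3
gripper_force: 61.8
```

Request:
{"api": "send_rows", "payload": {"series": [{"ax":0,"ay":0,"az":0,"dx":0,"dy":0,"dz":0.15,"hand":0.8},{"ax":0,"ay":0,"az":0,"dx":0,"dy":0,"dz":0.3,"hand":0.8},{"ax":0,"ay":0,"az":0,"dx":0,"dy":0,"dz":0.3,"hand":0.8},{"ax":0,"ay":0,"az":0,"dx":0,"dy":0,"dz":0.3,"hand":0.3},{"ax":0,"ay":0,"az":0,"dx":0,"dy":0,"dz":0.3,"hand":0},{"ax":0,"ay":0,"az":0,"dx":0,"dy":0,"dz":0.3,"hand":0},{"ax":0,"ay":0,"az":0,"dx":0,"dy":0,"dz":-2,"hand":0},{"ax":0,"ay":0,"az":0,"dx":0,"dy":0,"dz":-6,"hand":0},{"ax":0,"ay":0,"az":0,"dx":0,"dy":0,"dz":-10,"hand":0},{"ax":0,"ay":0,"az":0,"dx":0,"dy":0,"dz":-11,"hand":0}]}}

```text
clock: 21.65
eef_pos: [583.9, 255.8, 190.1]
tool_rot: [3.135, -0.004, 1.571]
force: [1.3, 0.5, 0.4]
width: 85.2
gripper_force: 0.0
```

```bash
python3 - <<'E'
from h import *
T=get_image("top"); print(cast(T,(231.2,223.2),74)); S=get_image("scene"); print(tri([(T,(231.2,223.2)),(S,(286.6,171.9))]))
E
```

```text
[439.44863468  63.69515046]
[439.45607937  64.23649155  74.68025154]
```

Lamp is at (439.4, 64); the move is Δ(−144, −192).

Request:
{"api": "send_rows", "payload": {"series": [{"ax":0,"ay":0,"az":0,"dx":-19.2,"dy":-14.3,"dz":2,"hand":0},{"ax":0,"ay":0,"az":0,"dx":-19.2,"dy":-14.3,"dz":2,"hand":0},{"ax":0,"ay":0,"az":0,"dx":-19.2,"dy":-14.3,"dz":2,"hand":0},{"ax":0,"ay":0,"az":0,"dx":-19.2,"dy":-14.3,"dz":2,"hand":0},{"ax":0,"ay":0,"az":0,"dx":-19.2,"dy":-14.3,"dz":2,"hand":0},{"ax":0,"ay":0,"az":0,"dx":-19.2,"dy":-14.3,"dz":2,"hand":0},{"ax":0,"ay":0,"az":0,"dx":-19.2,"dy":-14.3,"dz":2,"hand":0}]}}

```text
clock: 22.45
eef_pos: [438.0, 60.8, 164.4]
tool_rot: [-3.14, 0.0, 1.569]
force: [0.7, 0.1, 0.1]
width: 86.0
gripper_force: 0.0
```

```bash
python3 - <<'E'
from h import *
g=get_image("wrist"); cv2.imwrite("pics/w6.png",g["pixels"][:,:,::-1])
s=read_state(); print(s["clock"],s["eef_pos"],s["tool_rot"],s["qpos"])
for uv in [(250,180),(250,190),(260,190)]: print(uv,cast(g,uv,74))
E
```

```text
22.5 [439.05413354  62.13924272 164.79500201] [-3.14118583e+00 -9.18875016e-04  1.57049403e+00] [ 0.28940343  0.52675588 -0.6990468   2.1284136   0.54662273  0.66941628
 -0.78455024]
(250, 180) [433.9281235   73.49344421]
(250, 190) [433.88001014  65.49890996]
(260, 190) [441.61564018  65.4913492 ]
```

View pics/w6.png

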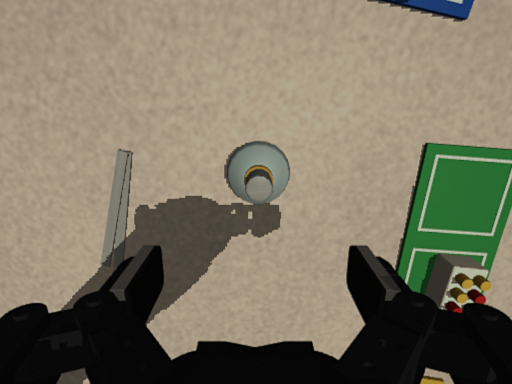

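Lamp cap top is at (259,190), i.e. (440.8, 65.5). The rack is at (465,285), untouched.

Request:
{"api": "send_rows", "payload": {"series": [{"ax":0,"ay":0,"az":0,"dx":0.3,"dy":0.15,"dz":3,"hand":0},{"ax":0,"ay":0,"az":0,"dx":0.3,"dy":0.15,"dz":7,"hand":0},{"ax":0,"ay":0,"az":0,"dx":0.3,"dy":0.15,"dz":10,"hand":0},{"ax":0,"ay":0,"az":0,"dx":0.3,"dy":0.15,"dz":11.7,"hand":0.2},{"ax":0,"ay":0,"az":0,"dx":0.3,"dy":0.15,"dz":11.7,"hand":0.4},{"ax":0,"ay":0,"az":0,"dx":0.3,"dy":0.15,"dz":11.7,"hand":0.6},{"ax":0,"ay":0,"az":0,"dx":0.3,"dy":0.15,"dz":11.7,"hand":0.7},{"ax":0,"ay":0,"az":0,"dx":0.3,"dy":0.15,"dz":11.7,"hand":0.95},{"ax":0,"ay":0,"az":0,"dx":0.3,"dy":0.15,"dz":11.7,"hand":0.95},{"ax":0,"ay":0,"az":0,"dx":0.3,"dy":0.15,"dz":11.7,"hand":0.95}]}}

```text
clock: 23.5
eef_pos: [441.2, 65.4, 49.3]
tool_rot: [3.139, -0.001, 1.571]
force: [-0.5, 1.6, 7.2]
width: 20.1
gripper_force: 58.6
```

Request:
{"api": "send_rows", "payload": {"series": [{"ax":0,"ay":0,"az":0,"dx":0,"dy":0,"dz":-1,"hand":0.95},{"ax":0,"ay":0,"az":0,"dx":0,"dy":0,"dz":-3,"hand":0.95},{"ax":0,"ay":0,"az":0,"dx":0,"dy":0,"dz":-6,"hand":0.95},{"ax":0,"ay":0,"az":0,"dx":-0.2,"dy":1.5,"dz":-7,"hand":0.95},{"ax":0,"ay":0,"az":0,"dx":-0.7,"dy":5,"dz":-7,"hand":0.95},{"ax":0,"ay":0,"az":0,"dx":-1.3,"dy":9,"dz":-7,"hand":0.95},{"ax":0,"ay":0,"az":0,"dx":-1.9,"dy":13,"dz":-7,"hand":0.95},{"ax":0,"ay":0,"az":0,"dx":-2.5,"dy":17,"dz":-7,"hand":0.95},{"ax":0,"ay":0,"az":0,"dx":-2.9,"dy":20,"dz":-7,"hand":0.95},{"ax":0,"ay":0,"az":0,"dx":-2.9,"dy":20.8,"dz":-7,"hand":0.95}]}}

```text
clock: 24.5
eef_pos: [651.5, 33.8, 118.1]
tool_rot: [3.139, 0.0, 1.567]
force: [-0.9, -0.1, -2.4]
width: 20.1
gripper_force: 58.9
```

Request:
{"api": "send_rows", "payload": {"series": [{"ax":0,"ay":0,"az":0,"dx":0,"dy":0,"dz":1,"hand":0.95},{"ax":0,"ay":0,"az":0,"dx":0,"dy":0,"dz":3,"hand":0.95},{"ax":0,"ay":0,"az":0,"dx":0,"dy":0,"dz":5,"hand":0.95},{"ax":0,"ay":0,"az":0,"dx":0,"dy":0,"dz":5.8,"hand":0.95},{"ax":0,"ay":0,"az":0,"dx":0,"dy":0,"dz":6,"hand":0.95},{"ax":0,"ay":0,"az":0,"dx":0,"dy":0,"dz":6,"hand":0.95},{"ax":0,"ay":0,"az":0,"dx":0,"dy":0,"dz":6,"hand":0.95}]}}

```text
clock: 25.2
eef_pos: [648.7, 36.1, 59.3]
tool_rot: [3.14, -0.0, 1.571]
force: [0.8, 1.2, -0.6]
width: 19.6
gripper_force: 58.9
```

Request:
{"api": "send_rows", "payload": {"series": [{"ax":0,"ay":0,"az":0,"dx":0,"dy":0,"dz":0.2,"hand":0.95},{"ax":0,"ay":0,"az":0,"dx":0,"dy":0,"dz":0.38,"hand":0.95},{"ax":0,"ay":0,"az":0,"dx":0,"dy":0,"dz":0.38,"hand":0.95},{"ax":0,"ay":0,"az":0,"dx":0,"dy":0,"dz":0.38,"hand":0.4},{"ax":0,"ay":0,"az":0,"dx":0,"dy":0,"dz":0.38,"hand":0.2},{"ax":0,"ay":0,"az":0,"dx":0,"dy":0,"dz":0.38,"hand":0.2},{"ax":0,"ay":0,"az":0,"dx":0,"dy":0,"dz":-2,"hand":0.2},{"ax":0,"ay":0,"az":0,"dx":0,"dy":0,"dz":-6,"hand":0.2},{"ax":0,"ay":0,"az":0,"dx":0,"dy":0,"dz":-10,"hand":0.2},{"ax":0,"ay":0,"az":0,"dx":0,"dy":0,"dz":-14,"hand":0.2}]}}

```text
clock: 26.2
eef_pos: [648.1, 35.8, 199.6]
tool_rot: [-3.141, -0.0, 1.571]
force: [0.6, 0.5, 0.1]
width: 68.5
gripper_force: 0.0
```

Request:
{"api": "send_rows", "payload": {"series": [{"ax":0,"ay":0,"az":0,"dx":0,"dy":-20,"dz":-3,"hand":0.2},{"ax":0,"ay":0,"az":0,"dx":0,"dy":-20,"dz":-3,"hand":0.2},{"ax":0,"ay":0,"az":0,"dx":0,"dy":-20,"dz":-3,"hand":0.2},{"ax":0,"ay":0,"az":0,"dx":0,"dy":-20,"dz":-3,"hand":0.2},{"ax":0,"ay":0,"az":0,"dx":0,"dy":-20,"dz":-3,"hand":0.2},{"ax":0,"ay":0,"az":0,"dx":0,"dy":-20,"dz":-3,"hand":0.2},{"ax":0,"ay":0,"az":0,"dx":0,"dy":-20,"dz":-3,"hand":0.2}]}}

```text
clock: 26.9
eef_pos: [450.0, 35.9, 228.7]
tool_rot: [3.14, -0.001, 1.57]
force: [0.8, 0.5, -0.1]
width: 68.5
gripper_force: 0.0
```

```bash
python3 - <<'E'
from h import *
s=read_state(); print(s["clock"],s["eef_pos"])
T=get_image("top");S=get_image("scene")
a=cv2.resize(T["pixels"][130:210,105:395,::-1],None,fx=2.6,fy=2.6,interpolation=2);b=cv2.resize(S["pixels"][150:290,90:440,::-1],(a.shape[1],300),interpolation=2)
cv2.imwrite("pics/end.png",np.vstack([a,b]))
E
```

```text
26.9 [449.95907115  35.89811408 228.66616436]
```

View pics/end.png

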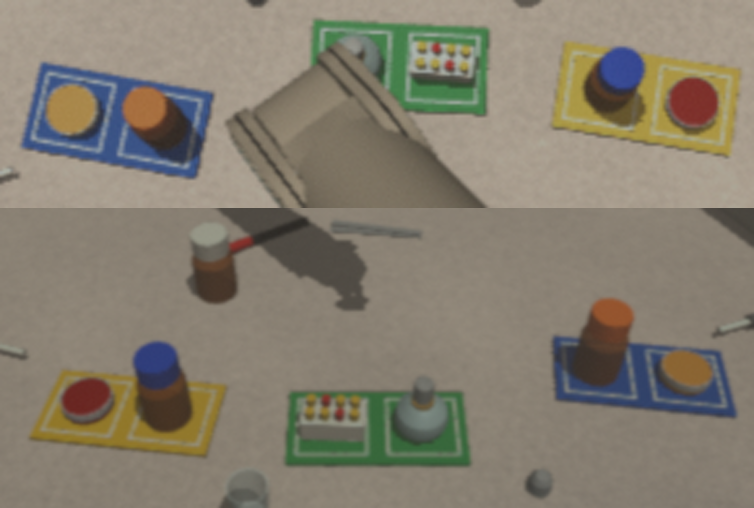

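All five stand upright inside their squares: in the lower crop, red dish (87,400), blue bottle (162,390), lamp (422,410), orange bottle (605,345) and amber dish (686,370). The rack and white bottle are in place. I'll do one quick numeric check and hand in if it agrees.

```bash
python3 - <<'E'
from h import *
T=get_image("top");S=get_image("scene")
ok=True
for n,lo,hi,bt,bs,z,c,yaw in [("amber",(10,110,80),(25,255,255),(118,160,145,185),(390,235,425,265),22,(603,352.6),-.203),
 ("red",(0,120,40),(8,255,255),(358,155,385,185),(110,250,145,270),22,(592,-338.7),-.194),
 ("orange",(3,150,80),(14,255,255),(145,155,180,195),(355,185,395,225),101,(583,254.6),-.203),
 ("blue",(108,120,40),(130,255,255),(325,145,355,175),(145,240,180,272),101,(611.5,-240.5),-.194)]:
    u=mask(T,lo,hi,bt)[1]; v=mask(S,lo,hi,bs)[1]; p=(tri([(T,u),(S,v)])[:2] if z>50 else (cast(T,u,z)+cast(S,v,z))/2)
    d=p-np.array(c); q=np.array([[np.cos(yaw),np.sin(yaw)],[-np.sin(yaw),np.cos(yaw)]])@d
    print(n,np.round(p,1),np.round(q,1)); ok&=bool(np.abs(q).max()<9)
print(ok, finish_job() if ok else "")
E
```

```text
Traceback (most recent call last):
  File "h.py", line 16, in mask
    n,l,s,c=cv2.connectedComponentsWithStats(k); i=1+np.argmax(s[1:,4]); return (l==i).astype(np.uint8),c[i],s[i]
                                                     ~~~~~~~~~^^^^^^^^^
ValueError: attempt to get argmax of an empty sequence
```

```bash
python3 - <<'E'
from h import *
T=get_image("top");S=get_image("scene")
ok=True
for n,lo,hi,bt,bs,z,c,yaw in [("amber",(10,110,80),(25,255,255),(118,160,145,185),(390,212,425,240),22,(603,352.6),-.203),
 ("red",(0,120,40),(8,255,255),(358,155,385,185),(112,228,148,250),22,(592,-338.7),-.194),
 ("orange",(3,150,80),(14,255,255),(145,155,180,195),(355,188,390,212),101,(583,254.6),-.203),
 ("blue",(108,120,40),(130,255,255),(325,145,355,175),(148,208,180,240),101,(611.5,-240.5),-.194)]:
    u=mask(T,lo,hi,bt)[1]; v=mask(S,lo,hi,bs)[1]; p=(tri([(T,u),(S,v)])[:2] if z>50 else (cast(T,u,z)+cast(S,v,z))/2)
    d=p-np.array(c); q=np.array([[np.cos(yaw),np.sin(yaw)],[-np.sin(yaw),np.cos(yaw)]])@d
    print(n,np.round(p,1),np.round(q,1)); ok&=bool(np.abs(q).max()<9)
print(ok, finish_job() if ok else "")
E
```

```text
amber [601.4 352.2] [-1.4 -0.7]
red [ 591.5 -337.8] [-0.7  0.8]
orange [582.3 251.8] [-0.1 -2.9]
blue [ 611.3 -245.2] [ 0.7 -4.6]
the job is handed in; nothing more can be done
True None
```

The job is handed in at about 27 s of the 112 s. The dishes and bottles measured within 5 mm of their square centres, and the lamp, tube rack and white-capped bottle looked right in the final pictures; no verdict was returned.

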